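# Slide the grease tray home under the balcony plancha

## Task

Put the aluminium grease tray back under the table-top grill: slide it nose first into the tunnel below the cooking plate and press on until the two sprung catches inside have snapped into its sides and it meets the stop, without ever forcing it (keep the push below about 20 N). Then fold the flap down flat over the tray's outer end, let go, and leave everything else on the table where it stands.

Things in the scene. Friction and masses are not known exactly. Their poses are not given: they have to be found in the camera images.
- grill: Table-top electric plancha: red housing, black rimmed cooking plate; 230 deep x 290 wide (334 over the black side handles) x 83 mm high, fixed. Origin: centre of its underside, on the table. x runs along the tunnel, from the mouth inwards; z up. Front apron at x = -115 mm, 58 mm high; the plate's 83 mm high rim begins at x = -83 mm. A knob sticks 14 mm out of the apron at y = -95 mm.
- mouth (a point): Middle of the tunnel's mouth, in the apron's plane, at table level; axes as the grill's, x points into the tunnel. The tunnel has no floor: the tray slides on the table. It is straight, on the grill's centre line, 57 mm wide between its two guide rails and 24 mm high; the mouth flares to 74 mm wide over its first 16 mm. Each rail carries a sprung ball catch deep inside, out of sight.
- tray_mid (a point): Centre, 10 mm above the underside, of the loose aluminium grease tray: open, long and narrow, 185 long x 54 wide x 20 mm high, about 0.19 kg. x axis along its length towards the nose (goes in first), z up. The nose end (x = +92.5 mm) tapers to 45 mm wide over its last 10 mm; each long side has a 14 mm notch for a catch, centred 30 mm behind the nose. Starts flat on the table.
- tray_grip (a point): Point on the tray's centre line 34 mm in from its outer end (58.5 mm behind tray_mid), 10 mm up, axes as the tray's: a good place to take the tray across its 54 mm width from above. It is 28 to 44 mm outside the apron when the tray is home.
- tray_nose (a point): Middle of the nose end, 10 mm up, 92.5 mm ahead of tray_mid. The catches and a rigid stop sit on one hidden bracket whose depth differs: home, the nose is 107 to 123 mm beyond the apron. The taper meets the catches 27 mm before home and needs 5 to 10 N to pass them; then 3 to 5 N of drag (both press on the sides with 3 N) until they snap into the notches; the stop follows within 2 mm.
- flap_hinge (a point): Middle of the flap's hinge line, on the top edge (20 mm up) of the tray's outer end, 92.5 mm behind tray_mid. Axes as the tray's.
- flap (a joint): Angle (rad) of the tray's aluminium flap, 38 long, 50 wide, 2.5 mm thick (5 mm at its free edge), hinged on the top edge of the outer end. 0 = folded flat over the tray, free edge towards the nose; 1.57 = upright; starts open at 1.7 to 2.1, leaning outwards. Stiff hinge: it stays where it is left; about 1 N on the free edge moves it.
- cup: Bystander: white espresso cup, 62 mm wide, 55 mm high, standing on the saucer. Origin at the centre of its underside.
- saucer: Bystander: white saucer, 112 mm wide, 14 mm high. Origin at the centre of its underside.
- sugar_tin: Bystander: stainless sugar tin with screw-top lid, 76 mm wide, 102 mm high. Origin at the centre of its underside.
- ashtray: Bystander: green glass ashtray, 102 mm wide, 34 mm high. Origin at the centre of its underside.
- tumbler: Bystander: clear glass tumbler, 72 mm wide, 85 mm high. Origin at the centre of its underside.
- oil_bottle: Bystander: amber oil bottle, 56 mm wide, 190 mm high. Origin at the centre of its underside.
- spatula: Bystander: spatula, 250 mm long, lying on the grill's cooking plate. Origin at its middle.

How it is judged:
On the way, in this order (a step that is already met when the one before it is completed fails the run):
1. the tray's nose is inside the tunnel, flat on the table (x of tray_nose in the frame of grill above -0.095 m and y of tray_nose in the frame of grill between -0.006 and 0.006 m and height (world z) of tray_nose below 0.016 m), for 0.1 s.
2. the tray is home: the catches have snapped into its notches and no longer press on its sides (x of tray_nose in the frame of grill above -0.0105 m and contact force between tray and grill below 3.5 N), for 0.2 s.
At the end, for the whole second after the job is handed in: The tray lies flat in the tunnel, nose at least 104.5 mm beyond the apron, the catches snapped into its notches and no longer pressing on its sides (tray and grill press on one another with less than 3.5 N); the flap is folded to within 0.12 rad of flat, and nothing is held (all of step 2 and y of tray_nose in the frame of grill between -0.004 and 0.004 m and height (world z) of tray_nose below 0.014 m and angle between tray_mid's own z axis and vertical below 0.05 rad and value of joint flap below 0.12 rad); the robot touches nothing.
It fails at once if the tray is forced against the grill (contact force between tray and grill above 22 N).
It fails at once if a bystander is shifted by more than 15 mm (distance of any of cup, saucer, sugar_tin, ashtray, tumbler, oil_bottle, spatula from where it was at the start of the episode above 0.015 m).
It also fails if it takes over 51 s, if anything falls off the work surface, if the arm or the gripper's body presses on something with over 40 N, if the wrist force passes 120 N, or if a joint passes its speed limit or range.

## Robot

A 6-joint arm with a two-finger parallel gripper is mounted at the origin on the work surface. World frame = base frame: x ahead of the robot, y to its left, z up, the work surface at z = 0. Lengths are in m, angles in rad, forces in N, time in s.
With the tool pointing down it reaches from about 0.25 to 0.8 m from the base axis. Payload 8.5 kg.
Tool frame: the origin (TCP) lies at the very end of the fingers, on their centre line; the grasp point (between the pads) lies 19 mm behind it (arm.grip_point_offset is the z of the grasp point in the tool frame, in m); z points along the fingers, y is the direction in which the jaws open and shut (so a half turn about z gives the same grasp; the last joint's range is limited). The gripper opens to 85 mm and grips with 20 to 120 N. Pads are 22 mm wide; open, the fingers measure 114 mm over their backs; the gripper's body (76 mm by 85 mm) begins 54 mm behind the grasp point. The pads swing forward as they close: fully open they stand 13 mm farther back than shut.
Start: joints at [-1.208, 0.238, -0.013, 1.319, 0, 1.571], TCP at [0.186, -0.491, 0.231] pointing down, gripper open.
Joint ranges: [-2.66, 2.66], [-1.03, 1.9], [-1.14, 1.46], [-1.82, 2.27], [-1.45, 1.34], [-3.14, 3.14]. Speed limits (rad/s): [2.22, 2.22, 2.79, 3.14, 3.14, 3.14].

## Interface

Orientations are given as a unit quaternion [w, x, y, z].
In Python, from bench import arm gives the robot as it stands.
- The arm moves only by the shell command python3 -m inch 'ROWS' [FORCE]. ROWS is JSON, a list of rows, each a list of 5 numbers: the opening, from -1 (shut) to 1 (fully open), then the shift along the tool's x, y, z in m, then the turn about the tool's z in degrees. A call has 1 to 20 rows; each row shifts and turns the commanded pose from where the row before left it, along the tool's axes as they then stand; what a row does not reach is not made up. A row lasts 1/8 s, in which the tool goes at most 62.5 mm and 10.7 degrees, less where a joint would pass 70% of its speed; a pose out of reach is approached as far as the arm can. A call is refused whole if a number of a shift passes 0.0625 or a number of a turn 10.7, either way. A call with a gripper value outside its range is refused whole. The fingers move at their own pace and stop on an object; FORCE is the grip in N (left out, the last holds). Time passes only in rows, so rows that do not move let the fingers close. It gives the time, the measured TCP pose, the force and the opening at its end, in the units of the state.
- arm.sense(): the state, without advancing time (a new reading comes with each control period).
- arm.snapshot(name): name is "scene" or "top" or "wrist"; returns a dict with "color" (384x512x3 uint8, blue, green, red), "range_z" (384x512 float32, m along the optical axis (not along the pixel's ray), 0 where there is no reading), "fov_y" (degrees; the focal length in pixels is half the picture's height over the tangent of half this angle, whatever the lens; pixels are square), "cx", "cy" (the principal point, pixels), "view" (4x4, takes a point from world to camera coordinates); the wrist camera has in their place "hand_eye" (4x4, takes a point from camera to tool coordinates, whose origin is the TCP and whose axes are the flange's). Camera axes: x right, y down, z forward; pixel columns grow to the right and rows downward; lengths in m; the calibration is good to about 2 mm. A picture is of the moment at which its call begins: read the wrist's pose just before it.
- arm.finish_job(): hands the job in, once; it reports no verdict.
The state is a dict: "time": time; "joints": joint angles; "qvel": joint speeds; "joint_torque": joint torques, N m; "position": TCP position; "tcp_rot": TCP orientation; "ft_force": force on the tool from outside, world axes, zero at the start; "wrist_torque": the same for the moment, N m; "opening": opening from 0.0 (shut) to 1.0 (fully open).
Only numpy, scipy, OpenCV 4.12 (cv2) and the standard library are available. Lean on these libraries where they do the work, as an engineer would, in place of code of your own. Each camera call takes 0.05 s, during which the arm holds its last target.

## Working session

There is one attempt and no reset: what is moved stays moved. The work goes in short steps, Python scripts to look and compute and a shell command to move; the robot and the scene stay as the last step left them, time stands still between calls to the robot, and variables do not carry over. Pictures are saved under pics/ and viewed, and the job is handed in when it is done.

```bash
ls; mkdir -p pics; cat > h.py <<'E'
import numpy as np,cv2
from bench import arm
from scipy.spatial.transform import Rotation as R
def T_tool(s):
    q=s['tcp_rot'];T=np.eye(4);T[:3,:3]=R.from_quat([q[1],q[2],q[3],q[0]]).as_matrix();T[:3,3]=s['position'];return T
def snap(name,fn=None):
    s=arm.sense();d=arm.snapshot(name)
    if fn: cv2.imwrite('pics/'+fn,d['color'])
    f=d['color'].shape[0]/2/np.tan(np.radians(d['fov_y'])/2)
    C=np.linalg.inv(d['view']) if 'view' in d else T_tool(s)@d['hand_eye']
    z=d['range_z'];h,w=z.shape
    u,v=np.meshgrid(np.arange(w),np.arange(h))
    P=np.stack([(u-d['cx'])/f*z,(v-d['cy'])/f*z,z],-1)@C[:3,:3].T+C[:3,3]
    P[z==0]=np.nan
    return d,P,C,f
E
python3 - <<'E'
from h import *
s=arm.sense();print(s)
for n in('scene','top','wrist'):
    d,P,C,f=snap(n,n+'0.png');print(n,C.round(3),f,d['cx'],d['cy']);np.save(n+'P.npy',P)
E
```

```text
pics
{'time': 0.0, 'joints': array([-1.20797624e+00,  2.38797211e-01, -1.42077702e-02,  1.31923213e+00,
       -1.27970135e-05,  1.57079757e+00]), 'qvel': array([-0.00059339, -0.0004761 , -0.00022394,  0.00029113, -0.00159726,
       -0.00179826]), 'joint_torque': array([-9.64306309e-04, -5.38777041e+01,  3.46435797e+01,  1.82540825e-02,
        2.43788230e-05,  2.37283712e-05]), 'position': array([ 0.18618129, -0.49044463,  0.23068712]), 'tcp_rot': array([-7.07418544e-04,  9.83590131e-01,  1.80416007e-01, -1.36265115e-04]), 'ft_force': array([ 0.62580241, -0.34496577, -0.43703721]), 'wrist_torque': array([ 0.01000228,  0.01119789, -0.00557353]), 'opening': 1.002167065968865}
scene [[ 0.449  0.754 -0.48   1.029]
 [ 0.893 -0.371  0.254 -0.208]
 [ 0.014 -0.543 -0.84   0.863]
 [ 0.     0.     0.     1.   ]] 349.81632854671017 249.2315338777885 191.6894465224901
top [[ 0.017 -0.984  0.179  0.319]
 [-1.    -0.02  -0.014  0.029]
 [ 0.017 -0.178 -0.984  1.416]
 [ 0.     0.     0.     1.   ]] 497.8063739933466 247.14311006358895 191.4949706647187
wrist [[ 0.355 -0.903 -0.242  0.248]
 [-0.935 -0.343 -0.091 -0.469]
 [-0.001  0.259 -0.966  0.373]
 [ 0.     0.     0.     1.   ]] 277.02815183421063 253.2342287534377 191.55008901502273
```

View pics/scene0.png

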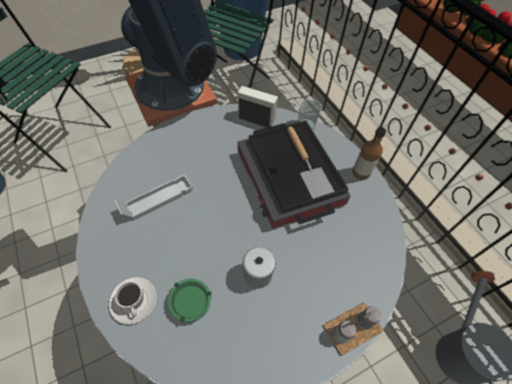

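View pics/top0.png

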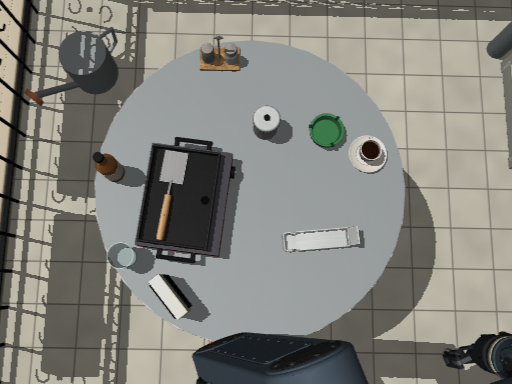

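View pics/wrist0.png

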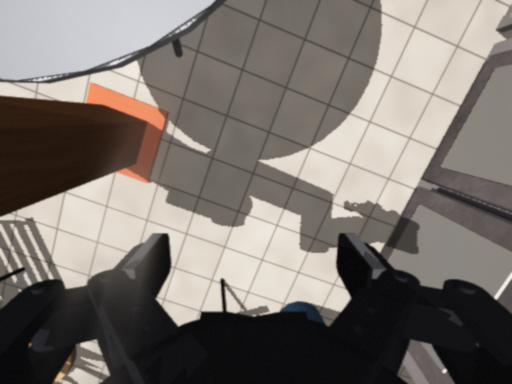

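The top view shows the grill at left (columns 137–232) with its mouth facing right. The tray is at (283–358, 240), nose on the left and open flap on the right. Next I'll measure both.

```bash
python3 - <<'E'
from h import *
P=np.load('topP.npy');im=cv2.imread('pics/top0.png')
print('table z',np.nanmedian(P[170:200,260:300,2]))
def rect(m,name):
    pts=P[m][:,:2].astype(np.float32); r=cv2.minAreaRect(pts); print(name,len(pts),np.array(r[0]).round(4),np.array(r[1]).round(4),round(r[2],2), np.median(P[m][:,2]).round(4))
roi=np.zeros(P.shape[:2],bool);roi[220:262,270:370]=1
z=P[...,2]
tb=np.nanmedian(P[170:200,260:300,2])
rect(roi&(z>tb+0.008),'tray+flap'); rect(roi&(z>tb+.008)&(z<tb+.026),'tray'); rect(roi&(z>tb+.03),'flap')
roi[:]=0;roi[130:275,125:245]=1
rect(roi&(z>.07)&(z<.09),'rim');rect(roi&(z>.03)&(z<.062),'apron')
big=cv2.resize(im[215:270,270:370],None,fx=8,fy=8,interpolation=cv2.INTER_CUBIC);cv2.imwrite('pics/t1.png',big)
big=cv2.resize(im[125:275,120:260],None,fx=4,fy=4,interpolation=cv2.INTER_CUBIC);cv2.imwrite('pics/g1.png',big)
E
```

```text
table z -0.00015796037274029562
tray+flap 462 [ 0.4423 -0.1927] [0.2549 0.0873] 84.79 0.0218
tray 301 [ 0.4417 -0.1926] [0.2549 0.0861] 84.79 0.0191
flap 144 [ 0.4521 -0.2905] [0.049  0.0196] 4.2 0.0446
rim 2485 [0.5097 0.2136] [0.2199 0.3486] 83.02 0.0748
apron 2294 [0.5266 0.1932] [0.2583 0.3897] 80.16 0.0568
```

View pics/t1.png

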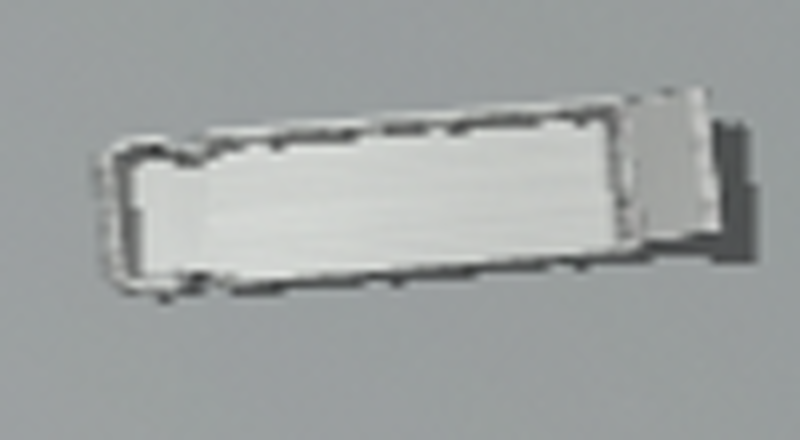

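View pics/g1.png

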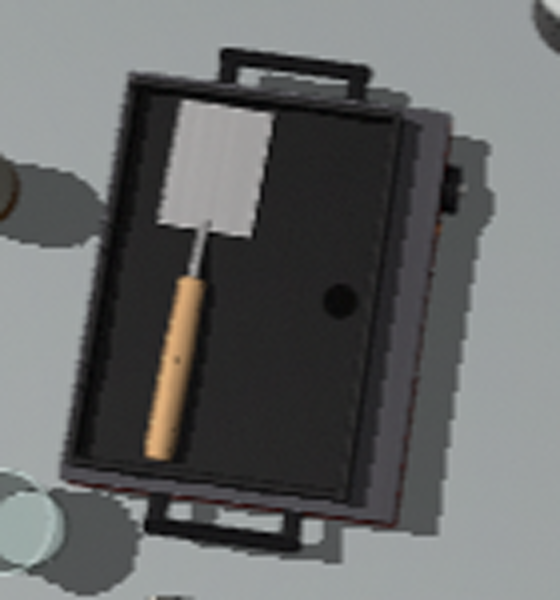

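```bash
cat >> h.py <<'E'
def ray(d,C,f,u,v,z):
    r=C[:3,:3]@np.array([(u-d['cx'])/f,(v-d['cy'])/f,1.]);return C[:3,3]+r*(z-C[2,3])/r[2]
def wyaw(s):
    m=T_tool(s)[:3,0];return np.degrees(np.arctan2(m[1],m[0]))
def rows(dw,s=None):
    """world shift -> tool shift"""
    s=s or arm.sense();return (T_tool(s)[:3,:3].T@np.array(dw)).round(4)
E
python3 - <<'E'
from h import *
d,P,C,f=snap('top')
a=ray(d,C,f,348.5,236.9,.02);n=ray(d,C,f,283.4,242.5,.02)
print(a,n,np.linalg.norm(a-n),np.degrees(np.arctan2(*(n-a)[[1,0]])))
print(arm.grip_point_offset,wyaw(arm.sense()))
# apron top edge ends from g1: (450,115),(395,525) /4 + (120,125)
for (x,y) in((450,115),(395,525)): print(ray(d,C,f,x/4+120,y/4+125,.058))
for (x,y) in((403,115),(350,503),(133,75),(62,463)): print(ray(d,C,f,x/4+120,y/4+125,.083))
s=arm.sense(); t=a+(n-a)/np.linalg.norm(n-a)*.034; print(t)
print(rows(np.r_[t[:2]-s['position'][:2],0]))
E
```

```text
[ 0.44882713 -0.27756829  0.02      ] [ 0.42968125 -0.09421129  0.02      ] 0.18435389017334478 95.96114321596616
-0.0187 20.78530939066616
[0.67289834 0.05344817 0.058     ]
[0.38627588 0.08419072 0.058     ]
[0.66568768 0.08538416 0.083     ]
[0.39902895 0.11348682 0.083     ]
[0.69007818 0.27233706 0.083     ]
[0.42200297 0.30587472 0.083     ]
[ 0.4452961  -0.24375215  0.02      ]
[ 3.298e-01 -1.388e-01  1.000e-04]
```

```bash
python3 -m inch '[[1,0.041,-0.017,0,0],[1,0.041,-0.017,0,0],[1,0.041,-0.017,0,0],[1,0.041,-0.017,0,0],[1,0.041,-0.017,0,0],[1,0.041,-0.017,0,0],[1,0.041,-0.017,0,0],[1,0.041,-0.019,0,0],[1,0,0,0.015,-10.7],[1,0,0,0.015,-10.7],[1,0,0,0,-10.7],[1,0,0,0,-10.7],[1,0,0,0,-10.7],[1,0,0,0,-10.7],[1,0,0,0,-10.7],[1,0,0,0,0],[1,0,0,0,0]]' 40
python3 - <<'E'
from h import *
s=arm.sense();print(s['time'],s['position'],wyaw(s),s['joints'],s['ft_force'])
d,P,C,f=snap('wrist','w1.png');np.savez('w1.npz',P=P,C=C)
E
```

```text
time: 2.33
position: [0.4439, -0.2453, 0.2012]
tcp_rot: [-0.0, 0.673, 0.74, -0.0]
ft_force: [0.1, -0.3, 0.4]
opening: 1.003
2.325 [ 0.44391647 -0.24533672  0.20120241] 95.44685670214213 [-5.04923931e-01  2.20144401e-01 -1.15470669e-01  1.23545970e+00
  6.21791769e-05  9.70806783e-01] [ 0.1113534  -0.33928528  0.36782021]
```

View pics/w1.png

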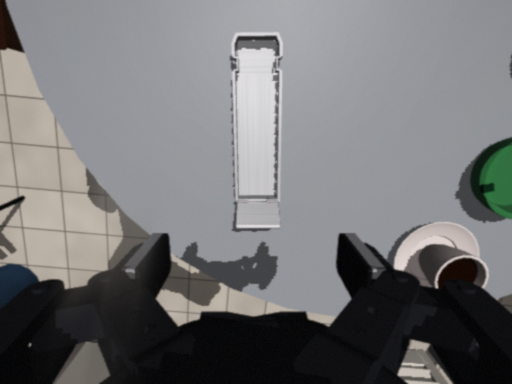

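The tray is upright in the wrist view: nose at (257,33), hinge at about (257,200), flap down to row 228. I'll fit its edges.

```bash
python3 - <<'E'
from h import *
im=cv2.imread('pics/w1.png')
cv2.imwrite('pics/w1b.png',cv2.resize(im[25:235,215:300],None,fx=2.8,fy=2.8,interpolation=cv2.INTER_CUBIC))
z=np.load('w1.npz');P=z['P'];C=z['C']
g=cv2.cvtColor(im,cv2.COLOR_BGR2GRAY)
d,_,C2,f=snap('wrist')
L=[];R_=[]
for v in range(85,195,5):
    r=P[v,215:300,2]
    w=np.where(r>.012)[0]
    if len(w): L.append(ray(d,C,f,215+w[0]-.5,v,.02)[:2]);R_.append(ray(d,C,f,215+w[-1]+.5,v,.02)[:2])
for a in(L,R_):
    a=np.array(a);p=np.polyfit(a[:,1],a[:,0],1);print(p,90+np.degrees(np.arctan(-p[0])),np.polyval(p,-.24),np.std(a[:,0]-np.polyval(p,a[:,1])))
print(ray(d,C,f,257,32.5,.02),ray(d,C,f,257,200,.02))
fl=(P[...,2]>.03)&(np.arange(384)[:,None]>190)&(np.arange(384)[:,None]<232)&(np.abs(np.arange(512)-257)<30)
q=P[fl];print(len(q),q.min(0),q.max(0)); 
A=np.c_[q[:,0],q[:,2],np.ones(len(q))];print(np.linalg.lstsq(A,q[:,1],rcond=None)[0])
E
```

```text
[-0.10296755  0.39666771] 95.87888802898642 0.42137992181362693 0.00033488555614564407
[-0.10186817  0.45115711] 95.81655188286307 0.475605474627014 0.00033336942445769303
[ 0.4338189 -0.095828   0.02     ] [ 0.45188869 -0.27807913  0.02      ]
832 [ 0.42888555 -0.30372089  0.03003951] [ 0.47964522 -0.28241085  0.0547402 ]
[ 0.10512106 -0.58176081 -0.3149749 ]
```

View pics/w1b.png

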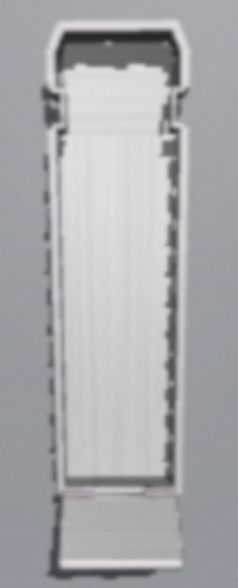

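```bash
python3 -m inch '[[1,0.0005,0.005,0.04,-0.4],[1,0,0,0.05,0],[1,0,0,0.05,0],[1,0,0,0.03,0],[1,0,0,0.015,0],[1,0,0,0.01,0],[1,0,0,0,0],[1,0,0,0,0]]' 40
python3 - <<'E'
from h import *
s=arm.sense();print(s['time'],s['position'],wyaw(s),s['ft_force'])
d,P,C,f=snap('wrist','w2.png')
E
```

```text
time: 3.42
position: [0.4496, -0.2447, 0.0072]
tcp_rot: [0.001, 0.669, 0.744, 0.0]
ft_force: [-0.2, -0.5, -0.0]
opening: 1.004
3.425 [ 0.44960242 -0.2447178   0.0072296 ] 96.07660442381565 [-0.16461249 -0.54357446 -0.04266909]
```

View pics/w2.png

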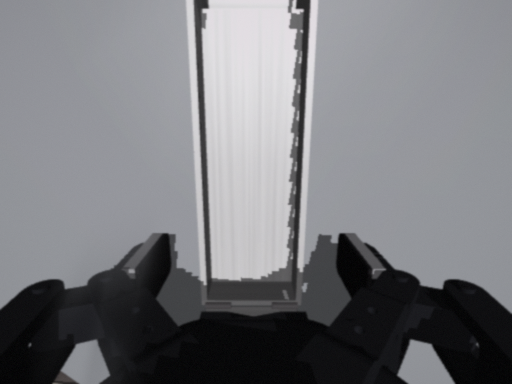

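The tray sits centred between the open fingers. Now I'll go down a little more and close.

```bash
python3 -m inch '[[1,0,0,0.003,0],[-1,0,0,0,0],[-1,0,0,0,0],[-1,0,0,0,0],[-1,0,0,0,0],[-1,0,0,0,0],[-1,0,0,0,0]]' 50
python3 - <<'E'
from h import *
s=arm.sense();print(s['time'],s['position'],wyaw(s),s['ft_force'],s['opening'])
d,P,C,f=snap('wrist','w3.png')
E
```

```text
time: 4.35
position: [0.449, -0.2444, 0.0036]
tcp_rot: [0.0, 0.669, 0.744, 0.0]
ft_force: [-0.6, 0.9, 5.3]
opening: 0.617
4.35 [ 0.4489969  -0.24440526  0.00364692] 96.08681478375445 [-0.56676176  0.86697214  5.27665011] 0.6170205540893077
```

View pics/w3.png

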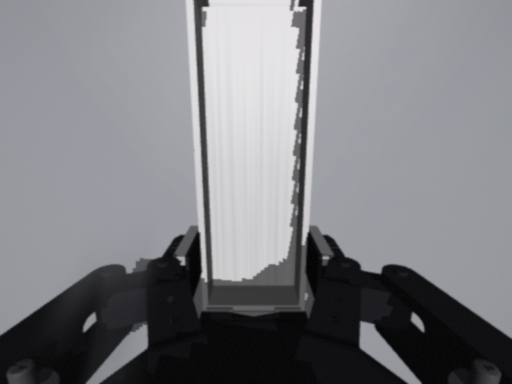

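Gripped cleanly. The wrist camera can't see the mouth from here, so I'll open again for a moment and fly over the mouth to measure it with the same camera.

```bash
python3 -m inch '[[1,0,0,-0.001,0],[1,0,0,0,0],[1,0,0,0,0],[1,0,0,-0.04,0],[1,0,0,-0.06,0],[1,0,0,-0.06,0],[1,0.0448,0.0192,-0.03,0],[1,0.0448,0.0192,0,0],[1,0.0448,0.0192,0,0],[1,0.0448,0.0192,0,0],[1,0.0448,0.0192,0,0],[1,0,0,0,6.2],[1,0,0,0,6.2],[1,0,0,0,0],[1,0,0,0,0]]' 50
python3 - <<'E'
from h import *
s=arm.sense();print(s['time'],s['position'],wyaw(s),s['ft_force'],s['opening'])
d,P,C,f=snap('wrist','w4.png');np.savez('w4.npz',P=P,C=C)
E
```

```text
time: 6.28
position: [0.5206, -0.0116, 0.1943]
tcp_rot: [-0.0, 0.744, 0.668, -0.0]
ft_force: [-0.2, 0.2, -0.2]
opening: 1.0
6.275 [ 0.52055296 -0.01157589  0.19428269] 83.8060272772348 [-0.22308988  0.23820563 -0.21463713] 0.9996278970154102
```

View pics/w4.png

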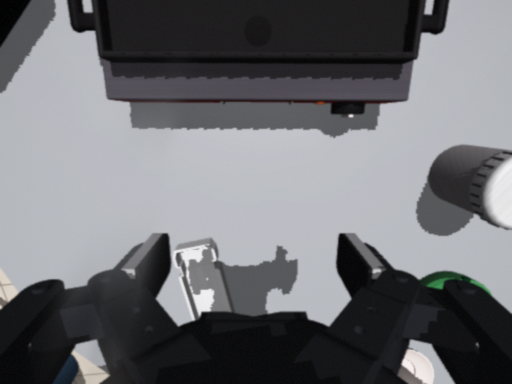

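The apron's front edge runs from (107,99) to (408,101), with the knob at (348,107) and the tray nose at (195,245).

```bash
python3 - <<'E'
from h import *
im=cv2.imread('pics/w4.png');z=np.load('w4.npz');P=z['P'];C=z['C']
d,_,_,f=snap('wrist')
Z=P[...,2]
# front edge (last row with z in .045-.065) per column
pts=[]
for u in list(range(112,325,4))+list(range(370,404,4)):
    c=np.where((Z[70:125,u]>.045))[0]
    pts.append(ray(d,C,f,u,70+c[-1]+.5,.058)[:2])
pts=np.array(pts);p=np.polyfit(pts[:,0],pts[:,1],1);print('apron yaw',90+np.degrees(np.arctan(p[0])),'rms',np.std(pts[:,1]-np.polyval(p,pts[:,0])))
# side edges
for v in(75,80,85,90,95):
    c=np.where(Z[v,60:450]>.045)[0]
    l=ray(d,C,f,60+c[0]-.5,v,.058);r=ray(d,C,f,60+c[-1]+.5,v,.058);m=(l+r)/2
    print(v,60+c[0],60+c[-1],np.linalg.norm(l-r),m[:2])
for v in(20,30,40,50):
    c=np.where(Z[v,90:425]>.07)[0]
    l=ray(d,C,f,90+c[0]-.5,v,.083);r=ray(d,C,f,90+c[-1]+.5,v,.083);m=(l+r)/2
    print(v,90+c[0],90+c[-1],np.linalg.norm(l-r),m[:2])
print('apron z',np.nanmedian(Z[75:95,120:390]),'table',np.nanmedian(Z[150:200,200:300]))
print('y at x=.53',np.polyval(p,.53))
cv2.imwrite('pics/w4b.png',cv2.resize(im[220:320,160:260],None,fx=5,fy=5,interpolation=cv2.INTER_CUBIC))
cv2.imwrite('pics/w4c.png',cv2.resize(im[40:120,90:190],None,fx=6,fy=6,interpolation=cv2.INTER_CUBIC))
cv2.imwrite('pics/w4d.png',cv2.resize(im[40:120,330:430],None,fx=6,fy=6,interpolation=cv2.INTER_CUBIC))
E
```

```text
apron yaw 83.56135691521287 rms 0.00029093146448495443
75 104 411 0.2880581952280175 [0.53604896 0.08962455]
80 105 410 0.2874387210417126 [0.53559595 0.0852785 ]
85 105 409 0.28775747910499233 [0.53466987 0.08094509]
90 106 409 0.2880786358820264 [0.53467773 0.07647142]
95 107 408 0.2874510204323741 [0.53421262 0.07200936]
20 94 423 0.26809248538555197 [0.54044853 0.12751874]
30 95 421 0.26788074240304977 [0.53929394 0.12032804]
40 97 420 0.2676650541494815 [0.53894116 0.11292686]
50 98 418 0.26744606167531443 [0.53775405 0.10548931]
apron z 0.057592997789285394 table -0.0003448548403454099
y at x=.53 0.06737615715890738
```

View pics/w4c.png

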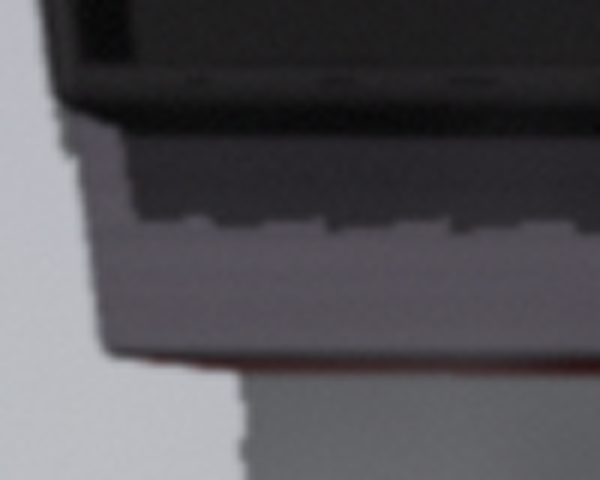

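View pics/w4d.png

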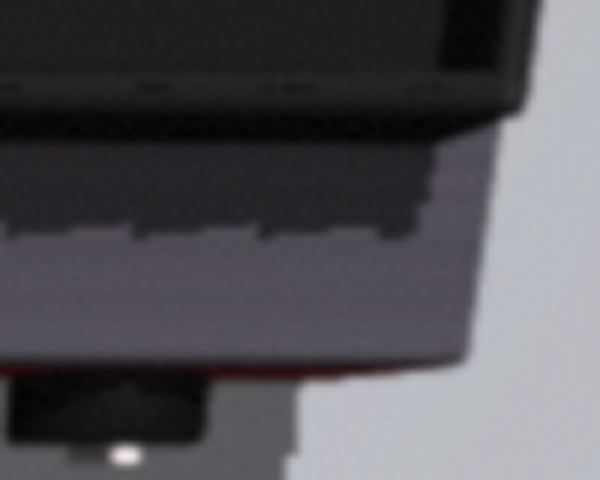

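```bash
python3 -m inch '[[1,0,0,0,-6.2],[1,0,0,0,-6.1],[1,-0.0448,-0.0192,0,0],[1,-0.0448,-0.0192,0,0],[1,-0.0448,-0.0192,0,0],[1,-0.0448,-0.0192,0,0],[1,-0.0448,-0.0192,0.03,0],[1,0,0,0.06,0],[1,0,0,0.06,0],[1,0,0,0.03,0],[1,0,0,0.01,0],[1,0,0,0,0],[-1,0,0,0,0],[-1,0,0,0,0],[-1,0,0,0,0],[-1,0,0,0,0],[-1,0,0,0,0],[-1,0,0,0,0]]' 50
python3 - <<'E'
from h import *
s=arm.sense();print(s['time'],s['position'],wyaw(s),s['ft_force'],s['opening'])
E
```

```text
time: 8.62
position: [0.4494, -0.2447, 0.0058]
tcp_rot: [0.001, 0.669, 0.743, 0.0]
ft_force: [-0.7, 0.7, 7.5]
opening: 0.617
8.625 [ 0.44942232 -0.24466072  0.00583741] 96.00605633935803 [-0.72847727  0.71396905  7.53206318] 0.6171596009758662
```

```bash
python3 -m inch '[[-1,0,0,-0.001,0],[-1,0,0,0,0],[-1,0.0312,0.0192,0,0],[-1,0.0312,0.0192,0,0],[-1,0.0312,0.0192,0,0],[-1,0.031,0.0193,0,0],[-1,0,0,0,6.2],[-1,0,0,0,6.3],[-1,0,0,0,0],[-1,0,0,0,0]]' 50
python3 - <<'E'
from h import *
s=arm.sense();print(s['time'],s['position'],wyaw(s),s['ft_force'],s['opening'])
d,P,C,f=snap('wrist','w5.png')
d,P,C,f=snap('top','top5.png')
cv2.imwrite('pics/t5.png',cv2.resize(d['color'][130:260,120:340],None,fx=3.5,fy=3.5,interpolation=cv2.INTER_CUBIC))
E
```

```text
time: 9.88
position: [0.5127, -0.1121, 0.0059]
tcp_rot: [0.0, 0.746, 0.666, 0.001]
ft_force: [0.6, 2.5, 5.5]
opening: 0.619
9.875 [ 0.51270478 -0.11206196  0.00586925] 83.57803727369487 [0.58714989 2.45623313 5.49876559] 0.6185898934135903
```

View pics/w5.png

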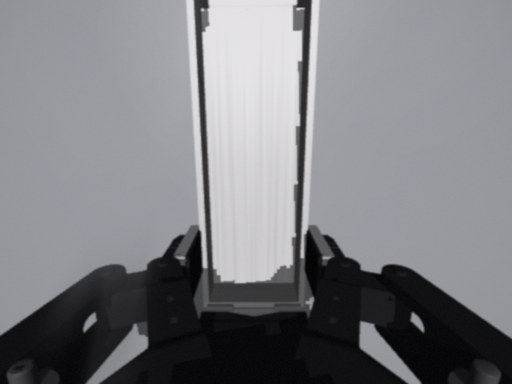

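View pics/t5.png

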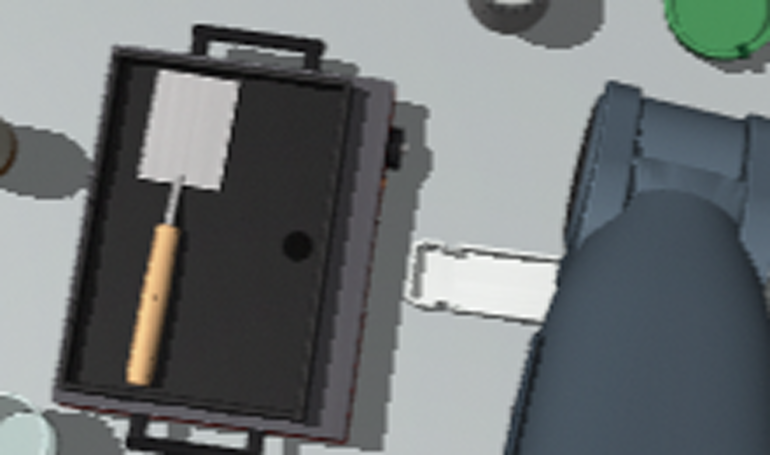

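```bash
cat > st.py <<'E'
from h import *
s=arm.sense();a=np.radians(83.5);u=np.array([np.cos(a),np.sin(a)]);n=np.array([-u[1],u[0]])
r=s['position'][:2]-np.array([.5334,.067]);F=s['ft_force'];W=s['wrist_torque']
print('t',s['time'].__round__(2),'nose mm beyond apron %.1f lat %.2f z %.1f yaw %.2f'%((r@u+.151)*1e3,r@n*1e3,s['position'][2]*1e3,wyaw(s)),'Fax %.1f Flat %.1f Fz %.1f Mz %.2f op %.3f'%(F[:2]@u,F[:2]@n,F[2],W[2],s['opening']))
E
python3 -m inch '[[-1,0,0,-0.0005,0],[-1,0.01,0,0,0],[-1,0.01,0,0,0],[-1,0.01,0,0,0],[-1,0.005,0,0,0],[-1,0,0,0,0]]' 50;python3 st.py
python3 -m inch '[[-1,0.005,0,0,0],[-1,0.005,0,0,0],[-1,0,0,0,0]]' 50;python3 st.py
```

```text
time: 10.72
position: [0.5161, -0.0764, 0.0059]
tcp_rot: [-0.0, 0.746, 0.666, 0.001]
ft_force: [0.4, 1.5, 4.3]
opening: 0.614
t 10.72 nose mm beyond apron 6.5 lat 0.91 z 5.9 yaw 83.56 Fax 1.6 Flat -0.2 Fz 4.3 Mz 0.02 op 0.614
time: 11.1
position: [0.5172, -0.0673, 0.0059]
tcp_rot: [-0.0, 0.746, 0.666, 0.0]
ft_force: [0.0, -1.2, 5.2]
opening: 0.614
t 11.1 nose mm beyond apron 15.8 lat 0.89 z 5.9 yaw 83.49 Fax -1.2 Flat -0.2 Fz 5.2 Mz -0.15 op 0.614
```

```bash
python3 -m inch '[[-1,0.005,0.0008,0,0],[-1,0.005,0,0,0],[-1,0.003,0,0,0],[-1,0,0,0,0]]' 50;python3 st.py
python3 -m inch '[[-1,0.005,0,0,0],[-1,0.005,0,0,0],[-1,0,0,0,0]]' 50;python3 st.py
python3 -m inch '[[-1,0.005,0,0,0],[-1,0.005,0,0,0],[-1,0,0,0,0]]' 50;python3 st.py
```

```text
time: 11.6
position: [0.5195, -0.0546, 0.0059]
tcp_rot: [0.0, 0.746, 0.666, 0.0]
ft_force: [0.3, -1.7, 5.7]
opening: 0.612
t 11.6 nose mm beyond apron 28.6 lat 0.09 z 5.9 yaw 83.48 Fax -1.6 Flat -0.5 Fz 5.7 Mz -0.10 op 0.612
time: 11.98
position: [0.5206, -0.0445, 0.0059]
tcp_rot: [-0.0, 0.746, 0.666, 0.0]
ft_force: [-0.4, -1.2, 5.7]
opening: 0.616
t 11.97 nose mm beyond apron 38.8 lat 0.06 z 5.9 yaw 83.48 Fax -1.2 Flat 0.3 Fz 5.7 Mz -0.13 op 0.616
time: 12.35
position: [0.5218, -0.0346, 0.0059]
tcp_rot: [-0.0, 0.746, 0.666, 0.0]
ft_force: [-0.6, -0.2, 4.4]
opening: 0.617
t 12.35 nose mm beyond apron 48.8 lat 0.08 z 5.9 yaw 83.48 Fax -0.3 Flat 0.6 Fz 4.4 Mz -0.14 op 0.617
```

```bash
python3 -m inch '[[-1,0.006,0,0,0],[-1,0.006,0,0,0],[-1,0.006,0,0,0],[-1,0.006,0,0,0],[-1,0,0,0,0]]' 50;python3 st.py
for i in 1 2 3; do python3 -m inch '[[-1,0.003,0,0,0],[-1,0,0,0,0]]' 50 >/dev/null;python3 st.py;done
```

```text
time: 12.98
position: [0.5245, -0.0106, 0.0059]
tcp_rot: [-0.0, 0.746, 0.666, 0.0]
ft_force: [0.7, 0.1, 4.7]
opening: 0.616
t 12.97 nose mm beyond apron 72.9 lat 0.10 z 5.9 yaw 83.49 Fax 0.2 Flat -0.7 Fz 4.7 Mz -0.12 op 0.616
t 13.22 nose mm beyond apron 75.5 lat 0.12 z 5.9 yaw 83.47 Fax -2.7 Flat -0.7 Fz 6.0 Mz -0.12 op 0.618
t 13.47 nose mm beyond apron 78.4 lat 0.14 z 5.9 yaw 83.47 Fax -1.7 Flat 0.6 Fz 5.2 Mz -0.20 op 0.619
t 13.72 nose mm beyond apron 81.4 lat 0.13 z 5.9 yaw 83.46 Fax -2.7 Flat -0.0 Fz 5.1 Mz -0.14 op 0.617
```

```bash
cat >> st.py <<'E'
import sys
sys.exit(1 if abs(F[:2]@u)>13 else 0)
E
python3 -m inch '[[-1,0.003,0,0,0],[-1,0,0,0,0]]' 50 >/dev/null;python3 st.py &&
python3 -m inch '[[-1,0.002,0,0,0],[-1,0,0,0,0]]' 50 >/dev/null;python3 st.py &&
python3 -m inch '[[-1,0.002,0,0,0],[-1,0,0,0,0]]' 50 >/dev/null;python3 st.py &&
python3 -m inch '[[-1,0.002,0,0,0],[-1,0,0,0,0]]' 50 >/dev/null;python3 st.py &&
python3 -m inch '[[-1,0.002,0,0,0],[-1,0,0,0,0]]' 50 >/dev/null;python3 st.py
```

```text
t 13.97 nose mm beyond apron 84.4 lat 0.13 z 5.9 yaw 83.46 Fax -2.4 Flat -0.3 Fz 5.3 Mz -0.16 op 0.612
t 14.22 nose mm beyond apron 86.3 lat 0.17 z 5.9 yaw 83.46 Fax -3.9 Flat -0.7 Fz 5.8 Mz -0.15 op 0.616
t 14.47 nose mm beyond apron 88.3 lat 0.18 z 5.9 yaw 83.46 Fax -3.8 Flat -0.1 Fz 5.3 Mz -0.09 op 0.613
t 14.72 nose mm beyond apron 90.3 lat 0.17 z 5.9 yaw 83.46 Fax -2.7 Flat -0.2 Fz 5.6 Mz -0.16 op 0.615
t 14.97 nose mm beyond apron 92.3 lat 0.18 z 5.9 yaw 83.46 Fax -3.0 Flat 0.3 Fz 6.9 Mz -0.07 op 0.618
```

```bash

python3 -m inch '[[-1,0.002,0,0,0],[-1,0,0,0,0]]' 50 >/dev/null;python3 st.py &&
python3 -m inch '[[-1,0.002,0,0,0],[-1,0,0,0,0]]' 50 >/dev/null;python3 st.py &&
python3 -m inch '[[-1,0.002,0,0,0],[-1,0,0,0,0]]' 50 >/dev/null;python3 st.py &&
python3 -m inch '[[-1,0.002,0,0,0],[-1,0,0,0,0]]' 50 >/dev/null;python3 st.py &&
python3 -m inch '[[-1,0.002,0,0,0],[-1,0,0,0,0]]' 50 >/dev/null;python3 st.py &&
python3 -m inch '[[-1,0.002,0,0,0],[-1,0,0,0,0]]' 50 >/dev/null;python3 st.py
```

```text
t 15.22 nose mm beyond apron 94.3 lat 0.18 z 5.9 yaw 83.46 Fax -3.1 Flat 0.3 Fz 5.1 Mz -0.15 op 0.616
t 15.47 nose mm beyond apron 96.0 lat 0.27 z 5.9 yaw 83.46 Fax -4.8 Flat 0.5 Fz 6.6 Mz -0.06 op 0.613
t 15.72 nose mm beyond apron 97.6 lat 0.28 z 5.9 yaw 83.43 Fax -7.7 Flat 0.4 Fz 6.4 Mz -0.10 op 0.619
t 15.97 nose mm beyond apron 99.5 lat 0.26 z 5.9 yaw 83.43 Fax -7.3 Flat -0.2 Fz 6.8 Mz -0.10 op 0.614
t 16.23 nose mm beyond apron 101.6 lat 0.28 z 5.9 yaw 83.43 Fax -5.8 Flat 0.2 Fz 6.6 Mz -0.11 op 0.616
t 16.48 nose mm beyond apron 103.8 lat 0.26 z 5.9 yaw 83.45 Fax -5.5 Flat -0.2 Fz 6.6 Mz -0.03 op 0.617
```

```bash

python3 -m inch '[[-1,0.003,0,0,0],[-1,0,0,0,0]]' 50 >/dev/null;python3 st.py &&
python3 -m inch '[[-1,0.003,0,0,0],[-1,0,0,0,0]]' 50 >/dev/null;python3 st.py &&
python3 -m inch '[[-1,0.003,0,0,0],[-1,0,0,0,0]]' 50 >/dev/null;python3 st.py &&
python3 -m inch '[[-1,0.003,0,0,0],[-1,0,0,0,0]]' 50 >/dev/null;python3 st.py &&
python3 -m inch '[[-1,0.001,0,0,0],[-1,0,0,0,0]]' 50 >/dev/null;python3 st.py &&
python3 -m inch '[[-1,0.001,0,0,0],[-1,0,0,0,0]]' 50 >/dev/null;python3 st.py
```

```text
t 16.73 nose mm beyond apron 107.1 lat 0.23 z 5.9 yaw 83.46 Fax -4.5 Flat -0.0 Fz 6.1 Mz -0.08 op 0.616
t 16.98 nose mm beyond apron 110.1 lat 0.24 z 5.9 yaw 83.46 Fax -5.0 Flat 0.3 Fz 5.6 Mz -0.11 op 0.623
t 17.23 nose mm beyond apron 113.1 lat 0.24 z 5.9 yaw 83.46 Fax -3.1 Flat 0.1 Fz 5.2 Mz -0.08 op 0.616
t 17.48 nose mm beyond apron 116.4 lat 0.25 z 5.9 yaw 83.47 Fax -1.8 Flat 0.3 Fz 5.7 Mz -0.07 op 0.616
t 17.73 nose mm beyond apron 117.0 lat 0.26 z 5.9 yaw 83.45 Fax -4.8 Flat -0.1 Fz 6.1 Mz -0.08 op 0.615
t 17.98 nose mm beyond apron 118.1 lat 0.25 z 5.9 yaw 83.46 Fax -3.8 Flat 0.2 Fz 6.1 Mz -0.07 op 0.617
```

```bash

python3 -m inch '[[-1,0.001,0,0,0],[-1,0,0,0,0]]' 50 >/dev/null;python3 st.py &&
python3 -m inch '[[-1,0.001,0,0,0],[-1,0,0,0,0]]' 50 >/dev/null;python3 st.py &&
python3 -m inch '[[-1,0.001,0,0,0],[-1,0,0,0,0]]' 50 >/dev/null;python3 st.py &&
python3 -m inch '[[-1,0.001,0,0,0],[-1,0,0,0,0]]' 50 >/dev/null;python3 st.py
```

```text
t 18.23 nose mm beyond apron 119.3 lat 0.22 z 5.9 yaw 83.46 Fax -2.5 Flat 0.2 Fz 5.8 Mz -0.02 op 0.620
t 18.48 nose mm beyond apron 120.4 lat 0.24 z 5.9 yaw 83.47 Fax -2.2 Flat -0.0 Fz 7.0 Mz 0.00 op 0.613
t 18.73 nose mm beyond apron 121.2 lat 0.22 z 5.9 yaw 83.46 Fax -4.0 Flat 0.6 Fz 6.5 Mz -0.11 op 0.616
t 18.98 nose mm beyond apron 122.1 lat 0.23 z 5.9 yaw 83.45 Fax -3.8 Flat -0.2 Fz 5.8 Mz -0.08 op 0.616
```

```bash

python3 -m inch '[[-1,0.001,0,0,0],[-1,0,0,0,0]]' 50 >/dev/null;python3 st.py &&
python3 -m inch '[[-1,0.001,0,0,0],[-1,0,0,0,0]]' 50 >/dev/null;python3 st.py
python3 - <<'E'
from h import *
snap('wrist','w6.png')
E
```

```text
t 19.23 nose mm beyond apron 123.1 lat 0.26 z 5.9 yaw 83.46 Fax -3.6 Flat -0.4 Fz 7.6 Mz -0.12 op 0.615
t 19.48 nose mm beyond apron 123.7 lat 0.23 z 5.9 yaw 83.44 Fax -6.0 Flat -0.1 Fz 6.3 Mz -0.09 op 0.619
```

View pics/w6.png

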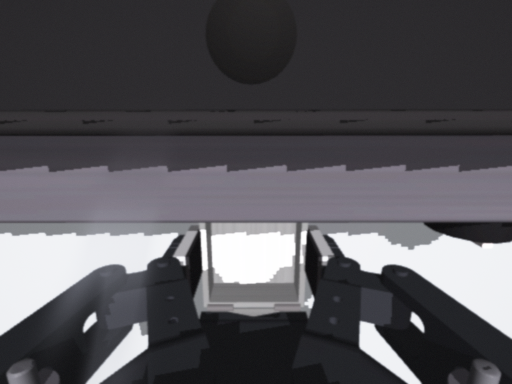

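```bash

python3 -m inch '[[-1,0.0007,0,0,0],[-1,0,0,0,0]]' 50 >/dev/null;python3 st.py &&
python3 -m inch '[[-1,0.0007,0,0,0],[-1,0,0,0,0]]' 50 >/dev/null;python3 st.py
```

```text
t 19.77 nose mm beyond apron 123.7 lat 0.21 z 5.9 yaw 83.42 Fax -10.1 Flat 0.0 Fz 7.5 Mz -0.01 op 0.613
t 20.02 nose mm beyond apron 123.7 lat 0.21 z 5.9 yaw 83.40 Fax -13.5 Flat -0.3 Fz 8.0 Mz 0.06 op 0.614
```

```bash

python3 -m inch '[[-1,-0.001,0,0,0],[-1,0,0,0,0]]' 50 >/dev/null;python3 st.py;
python3 -m inch '[[-1,-0.0007,0,0,0],[-1,0,0,0,0],[-1,0,0,0,0]]' 50 >/dev/null;python3 st.py
```

```text
t 20.27 nose mm beyond apron 123.7 lat 0.26 z 5.9 yaw 83.43 Fax -8.2 Flat 0.6 Fz 6.3 Mz -0.02 op 0.617
t 20.65 nose mm beyond apron 123.6 lat 0.23 z 5.9 yaw 83.45 Fax -4.4 Flat 0.2 Fz 5.7 Mz -0.09 op 0.620
```

Seated hard at the stop. Now I'll release, rise, and back away outwards behind the flap.

```bash

python3 -m inch '[[-1,-0.0007,0,0,0],[-1,0,0,0,0]]' 50 >/dev/null;python3 st.py;
python3 -m inch '[[0,0,0,0,0],[1,0,0,0,0],[1,0,0,0,0],[1,0,0,-0.03,0],[1,0,0,-0.05,0],[1,0,0,-0.05,0],[-1,-0.03,0,0,0],[-1,-0.04,0,0,0],[-1,-0.03,0,0,0],[-1,0,0,0,0],[-1,0,0,0,0]]' 50;python3 st.py
python3 - <<'E'
from h import *
d,P,C,f=snap('wrist','w7.png');np.savez('w7.npz',P=P,C=C)
E
```

```text
t 20.9 nose mm beyond apron 123.6 lat 0.23 z 5.9 yaw 83.47 Fax -0.4 Flat 0.2 Fz 5.6 Mz -0.15 op 0.615
time: 22.28
position: [0.5187, -0.0593, 0.1356]
tcp_rot: [-0.0, 0.746, 0.666, 0.0]
ft_force: [-0.1, 1.0, -0.6]
opening: -0.001
t 22.27 nose mm beyond apron 23.8 lat 0.32 z 135.6 yaw 83.47 Fax 1.0 Flat 0.2 Fz -0.6 Mz 0.02 op -0.001
```

View pics/w7.png

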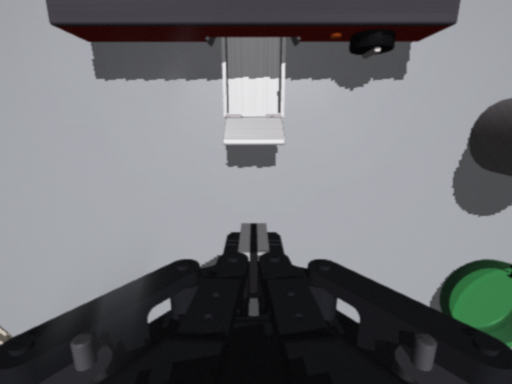

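The wrist view shows the tray in the tunnel, hinge at row about 116, flap edge at row about 142. Checking the geometry before folding.

```bash
python3 - <<'E'
from h import *
z=np.load('w7.npz');P=z['P'];a=np.radians(83.5);u=np.array([np.cos(a),np.sin(a)])
X=((P[...,:2]-[.5334,.067])@u)*1e3;Z=P[...,2]*1e3
n=np.array([-u[1],u[0]]);Y=((P[...,:2]-[.5334,.067])@n)*1e3
for v in range(100,150,4):print(v,X[v,254].round(1),Z[v,254].round(1))
for v in(60,80,100):
    c=np.where(Z[v,200:310]>14)[0]+200;print(v,c.min(),c.max(),Y[v,c.min()],Y[v,c.max()])
E
```

```text
100 -47.2 2.0
104 -50.8 2.0
108 -54.5 1.6
112 -58.2 2.3
116 -61.9 19.3
120 -65.4 24.8
124 -68.7 30.0
128 -71.8 36.9
132 -74.8 42.8
136 -77.8 47.6
140 -80.6 53.5
144 -83.9 51.9
148 -92.6 -0.4
60 222 285 26.57724306251353 -27.408361061487884
80 223 284 26.23370796042069 -27.006439996299292
100 224 284 25.710371371373544 -27.56790313813721
```

```bash
python3 -m inch '[[-1,0,0,0.048,0],[-1,0,0,0.048,0],[-1,0,0,0,0],[-1,0.015,0,0,0],[-1,0.01,0,0,0],[-1,0,0,0,0]]' 50;python3 st.py
```

```text
time: 23.08
position: [0.5227, -0.0338, 0.0412]
tcp_rot: [0.001, 0.746, 0.666, 0.001]
ft_force: [0.0, -1.0, 0.5]
opening: -0.002
t 23.07 nose mm beyond apron 49.6 lat -0.78 z 41.2 yaw 83.58 Fax -1.0 Flat -0.1 Fz 0.5 Mz -0.00 op -0.002
```

```bash
python3 -m inch '[[-1,0.01,0,0,0],[-1,0.01,0,0,0],[-1,0,0,0,0]]' >/dev/null;python3 st.py && python3 -m inch '[[-1,0.008,0,0,0],[-1,0.008,0,0,0],[-1,0,0,0,0]]' >/dev/null;python3 st.py&& python3 -m inch '[[-1,0.006,0,0,0],[-1,0.005,0,0,0],[-1,0,0,0,0]]' >/dev/null;python3 st.py
python3 - <<'E'
from h import *
snap('wrist','w8.png')
E
```

```text
t 23.45 nose mm beyond apron 69.2 lat 0.17 z 39.9 yaw 83.54 Fax -0.6 Flat -0.0 Fz 0.5 Mz 0.02 op 0.001
t 23.82 nose mm beyond apron 85.1 lat 0.23 z 39.7 yaw 83.53 Fax -0.4 Flat -0.0 Fz -0.6 Mz -0.02 op 0.001
t 24.2 nose mm beyond apron 95.9 lat 0.13 z 39.8 yaw 83.52 Fax -1.0 Flat -0.6 Fz 0.5 Mz 0.02 op -0.002
```

View pics/w8.png

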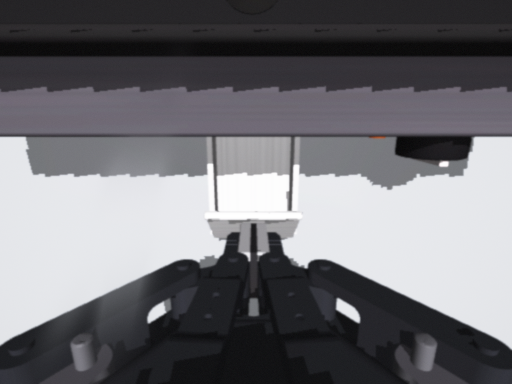

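The flap now leans inwards, its edge at row 215 with the fingertips behind it. I'll go on forward and down.

```bash
python3 -m inch '[[-1,0.005,0,0.005,0],[-1,0.005,0,0.005,0],[-1,0,0,0,0]]' >/dev/null;python3 st.py && python3 -m inch '[[-1,0.001,0,0.003,0],[-1,0,0,0,0]]' >/dev/null;python3 st.py
python3 - <<'E'
from h import *
snap('wrist','w9.png')
E
```

```text
t 24.62 nose mm beyond apron 105.9 lat 0.54 z 29.2 yaw 83.52 Fax 1.3 Flat -0.3 Fz -0.9 Mz -0.01 op 0.000
t 24.88 nose mm beyond apron 106.5 lat 0.25 z 26.6 yaw 83.49 Fax -0.5 Flat -0.0 Fz 0.1 Mz 0.02 op 0.000
```

View pics/w9.png

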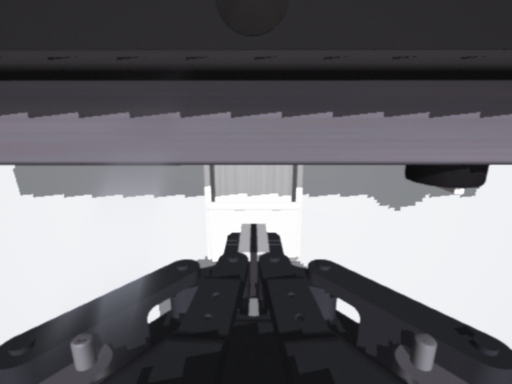

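Nearly flat. Now pressing down in small steps.

```bash
python3 -m inch '[[-1,0,0,0.002,0],[-1,0,0,0,0]]' >/dev/null;python3 st.py && python3 -m inch '[[-1,0,0,0.0015,0],[-1,0,0,0,0]]' >/dev/null;python3 st.py && python3 -m inch '[[-1,0,0,0.001,0],[-1,0,0,0,0]]' >/dev/null;python3 st.py && python3 -m inch '[[-1,0,0,0.001,0],[-1,0,0,0,0]]' >/dev/null;python3 st.py
```

```text
t 25.18 nose mm beyond apron 106.4 lat 0.12 z 24.8 yaw 83.48 Fax -0.2 Flat 1.1 Fz 0.5 Mz 0.03 op -0.001
t 25.43 nose mm beyond apron 106.4 lat 0.19 z 23.2 yaw 83.49 Fax 0.1 Flat 0.6 Fz -0.2 Mz 0.02 op -0.001
t 25.68 nose mm beyond apron 106.4 lat 0.13 z 22.8 yaw 83.49 Fax -0.6 Flat 2.4 Fz 6.9 Mz 0.03 op 0.000
t 25.93 nose mm beyond apron 106.5 lat 0.07 z 22.6 yaw 83.49 Fax -0.7 Flat 5.0 Fz 17.6 Mz 0.08 op -0.006
```

```bash
python3 -m inch '[[-1,0,0,-0.005,0],[-1,0,0,-0.04,0],[-1,0,0,-0.06,0],[-1,-0.04,0,-0.02,0],[-1,-0.04,0,0,0],[-1,0,0,0,0],[-1,0,0,0,0]]' >/dev/null;python3 st.py
python3 - <<'E'
from h import *
d,P,C,f=snap('wrist','w10.png');a=np.radians(83.5);u=np.array([np.cos(a),np.sin(a)]);n=np.array([-u[1],u[0]])
X=((P[...,:2]-[.5334,.067])@u)*1e3;Z=P[...,2]*1e3;Y=((P[...,:2]-[.5334,.067])@n)*1e3
for v in range(50,130,5):print(v,X[v,254].round(1),Z[v,254].round(1))
d,P,C,f=snap('top','top10.png')
E
```

```text
t 26.8 nose mm beyond apron 26.5 lat 0.31 z 146.1 yaw 83.45 Fax -0.1 Flat -0.5 Fz 0.6 Mz 0.04 op 0.000
50 1.0 1.1
55 -3.3 0.8
60 -7.9 2.0
65 -12.3 2.4
70 -16.7 2.1
75 -24.3 25.0
80 -28.0 21.7
85 -32.2 21.8
90 -36.6 22.5
95 -40.8 22.5
100 -45.2 22.8
105 -49.4 20.4
110 -53.9 22.1
115 -58.4 22.7
120 -63.0 0.5
125 -67.9 0.2
```

View pics/w10.png

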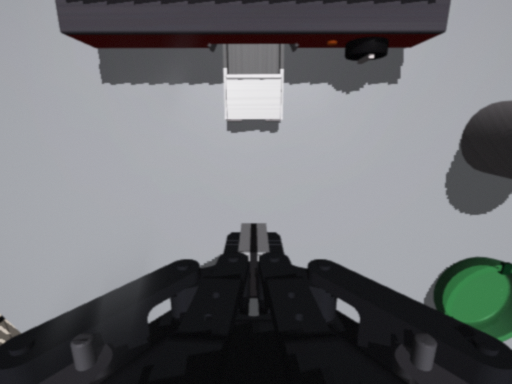

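View pics/top10.png

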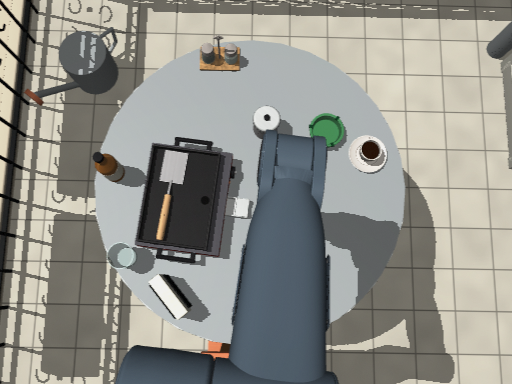

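```bash
python3 -c "
from bench import arm
print(arm.finish_job())"
```

```text
the job is handed in; nothing more can be done
None
```

The grease tray is back under the grill, pushed in to its stop. The flap is folded flat over its outer end, and I handed the job in at about 27 s of the 51 s allowed.

- **Insertion:** I gripped the tray across its width and slid it in along the grill's centre line, staying within about 1 mm of it (about 0.3 mm once well inside the tunnel). The catches met the taper at about 96 mm beyond the apron, with a peak of about 8 N. The rigid stop came at about 123.7 mm. The highest axial wrist reading was 13.5 N, and I eased it to about 0 before letting go.
- **Flap:** I swept it over with closed fingers and pressed it down with about 18 N. The final wrist view reads 20–23 mm height along its whole length (25 mm at the thicker free edge). That is flat.
- **Last checks:** The outer end is about 61 mm outside the apron, which fits the tray being home. The gripper is clear and its force reading is near zero. In the top view I saw no bystander shifted, though I compared it by eye only.
- **Not confirmed directly:** The catches snapping in was never seen or felt as a clear drop in force. I infer it from the stop being reached about 28 mm after first catch contact. That stop reading is also 0.7 mm past the stated 107–123 mm range, within the calibration error of about 2 mm.

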